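# Contact-test a battery pack on the tipping tester

### The job

Put the battery pack with the red button into the white cradle of the tester, seated flat with its brass terminals towards the blue tower and its button end towards the backstop. Then press the red paddle so the cradle tips up and the terminals bear on the tower's sprung pins, and keep a steady contact of about 9 N on the pins for two seconds without overloading them. Ease the cradle slowly back down, not letting it drop, and leave the pack seated in it; do not disturb the packs with yellow and blue buttons.

Things in the scene. Friction and masses are not known exactly. Their poses are not given: they have to be found in the camera images.
- pack_center (a point): Centre (27 above the underside) of the loose pack to test: black, red button, 112 long (x), 64 wide (y), body 46 high plus a 70 x 46 x 8 grey plate on top; 0.5 kg, varies 15 %. Lies flat on the table. x points from the end with two brass terminal strips to the red-button end, z up. Grip across the 64 mm width near mid-length.
- pack_terminals (a point): On that pack: middle of its brass terminal end face, 56 mm from the centre along the pack's -x, 37 above its underside. Axes as the pack's.
- cradle (a point): Middle of the white cradle's floor, 70 above the table at rest; moves with the rocker. x: level, away from tower and paddle; z up. The pack goes here with its x along this x. Inside 117 x 70: 2 mm play at the backstop, 3 elsewhere. Outer end: backstop 44 high; tower end: lip 6; each side two corner guides 14 high, the middle 74 mm open for fingers. Load from above, nothing overhangs.
- paddle (a point): Middle of the top of the red paddle (50 x 56 mm), other end of the rocker, 70 above the table at rest; axes as the cradle's. Pivot: 120 mm along +x and 20 below; cradle middle 95 mm beyond the pivot. Press straight down with shut fingers. No spring, only weight: with the pack loaded about 5 to 6.5 N starts it tipping, then the force stays nearly level until the pins are met.
- rocker (a joint): Rocker angle, rad: 0 at rest (cradle level), grows as the paddle sinks (about 120 mm per rad), stop at 0.36. Little hinge friction: it drops hard if let go; ease it down slower than 1 rad/s.
- tower: Blue bridge fixed over the pivot, 116 wide, 140 high, from 34 mm on the paddle side to 6 mm on the cradle side of the pivot. Origin on the table under the pivot, x to the cradle, z up. Two sprung brass pins (4 mm radius) stick out of its black carriage towards the cradle, 110 above the table, 12 mm either side of the middle.
- tower_top (a point): Middle of the tower's top. The pin carriage is set anew each time: pin tips stand 1 to 16 mm from a loaded pack at rest. The pack slides easily in the cradle: the pins first push it to the backstop, at under 3 N, then the force climbs. This comes at a paddle drop anywhere from 8 to 36 mm and must be felt as a rise in paddle force.
- jig: Grey base plate of the tester, 340 x 130 x 10, fixed; origin under the pivot, x to the cradle. Forces: once the pack is at the backstop each mm of paddle drop adds 2 to 3 N on the pins, each N on the pins about 0.45 N on the paddle. Good contact: 5 to 13 N on the pins (2.2 to 5.8 N more on the paddle than just before contact; aim for 4); above 18 N they are overloaded.
- pack_yellow: Another loose pack of the same shape with a yellow button, to be left alone. Origin at the middle of its underside, x to its button.
- pack_blue: Another loose pack of the same shape with a blue button, to be left alone. Origin at the middle of its underside, x to its button.
Things that resemble listed ones, but are neither listed nor needed, are in the scene too. Leave any green look-alike of the part that bears pack_center alone.

How it is judged:
On the way, in this order (a step that is already met when the one before it is completed fails the run):
1. the red-button pack is seated in the cradle, terminals to the tower, cradle at rest, and let go (x of pack_center in the frame of cradle between -0.007 and 0.007 m and y of pack_center in the frame of cradle between -0.007 and 0.007 m and z of pack_center in the frame of cradle below 0.031 m and x of pack_terminals in the frame of cradle below -0.04 m and angle between pack_center's own z axis and vertical below 0.08 rad and value of joint rocker below 0.03 rad and contact force between pack and the fingers below 0.2 N), for 0.2 s.
2. with the fingers pressing the paddle, the terminals bear on the pins with 5 to 13 N for a second without a break (contact force between pack and tower between 5 and 13 N and contact force between the fingers and jig above 2 N), for 1 s.
At the end, for the whole second after the job is handed in: The red-button pack lies flat in the cradle (within 7 mm of its middle, terminals to the tower, tilted less than 0.08 rad), the rocker is back at rest (below 0.03 rad), nothing moves (x of pack_center in the frame of cradle between -0.007 and 0.007 m and y of pack_center in the frame of cradle between -0.007 and 0.007 m and z of pack_center in the frame of cradle below 0.031 m and x of pack_terminals in the frame of cradle below -0.04 m and angle between pack_center's own z axis and vertical below 0.08 rad and value of joint rocker below 0.03 rad and linear speed of pack below 0.02 m/s); the robot touches nothing.
It fails at once if the pins are overloaded (more than 18 N) (contact force between pack and tower above 18 N).
It fails at once if the cradle drops back (faster than 2 rad/s) (velocity of joint rocker below -2 rad/s).
It fails at once if another pack is disturbed (moved more than 20 mm) (distance of any of pack_yellow, pack_blue from where it was at the start of the episode above 0.02 m).
It also fails if it takes over 72 s, if anything falls off the work surface, if the arm or the gripper's body presses on something with over 40 N, if the wrist force passes 120 N, or if a joint passes its speed limit or range.

### The arm

A 7-joint arm with a two-finger parallel gripper is mounted at the origin on the work surface. World frame = base frame: x ahead of the robot, y to its left, z up, the work surface at z = 0. Lengths are in m, angles in rad, forces in N, time in s.
With the tool pointing down it reaches from about 0.4 to 0.875 m from the base axis. Payload 19.3 kg.
Tool frame: the origin (TCP) lies at the very end of the fingers, on their centre line; the grasp point (between the pads) lies 19 mm behind it; z points along the fingers, y is the line along which they close (so a half turn about z gives the same grasp; the last joint's range is limited). The gripper opens to 85 mm and grips with 20 to 120 N. Pads are 22 mm wide; open, the fingers measure 114 mm over their backs; the gripper's body (76 mm by 85 mm) begins 54 mm behind the grasp point. The pads swing forward as they close: fully open they stand 13 mm farther back than shut.
Start: joints at [-1.219, 0.521, -0.036, 1.599, 0.021, 1.021, -0.113], TCP at [0.256, 0.57, 0.231] pointing down, gripper open.
Joint ranges: [-2.91, 2.91], [-0.3, 2.13], [-1.5, 1.42], [0.17, 2.43], [-1.26, 4.41], [0.16, 1.93], [-2.52, 2.52]. Speed limits (rad/s): [1.89, 1.89, 2.39, 2.39, 3.01, 3.01, 3.01].

### API

Orientations are given as [roll, pitch, yaw] about the fixed x, y, z axes, in that order (R = Rz(yaw) Ry(pitch) Rx(roll)).
In Python, from workcell import bot gives the robot as it stands.
- The arm moves only by the tool jog_arm, never from a script. Its argument "motion" is a list of rows, each a list of 5 numbers: the shift along the tool's x, y, z scaled (see below), then the turn about the tool's z scaled (see below), then the opening, from 0 (shut) to 1 (fully open). A call has 1 to 12 rows; each row shifts and turns the commanded pose from where the row before left it, along the tool's axes as they then stand; what a row does not reach is not made up. The controller multiplies each number of a shift by 30 mm and each number of a turn by 0.08 rad. A row lasts 1/10 s, in which the tool goes at most 50 mm and 8.59 degrees, less where a joint would pass 70% of its speed; a pose out of reach is approached as far as the arm can. A call with a number of a shift or a turn outside -1 to 1 is refused whole. A call with a gripper value outside its range is refused whole. The fingers move at their own pace and stop on an object; "newtons" is the grip in N (left out, the last holds). Time passes only in rows, so rows that do not move let the fingers close. It gives the time, the measured TCP pose, the force, the opening and the grip force at its end, in the units of the state.
- bot.observe(): the state, without advancing time (a new reading comes with each control period).
- bot.grab_frame(name): name is "scene" or "top" or "wrist"; returns a dict with "pixels" (384x512x3 uint8, red, green, blue), "fovy" (degrees; the focal length in pixels is half the picture's height over the tangent of half this angle, whatever the lens; pixels are square), "cx", "cy" (the principal point, pixels), "rvec" (rotation vector, rad) and "tvec" (3), from world to camera coordinates, as OpenCV has them; the wrist camera has in their place "mount" (4x4, takes a point from camera to tool coordinates, whose origin is the TCP and whose axes are the flange's). Camera axes: x right, y down, z forward; pixel columns grow to the right and rows downward; lengths in m; the calibration is good to about 2 mm. A picture is of the moment at which its call begins: read the wrist's pose just before it. There is no depth.
- bot.job_done(): hands the job in; it is judged then, once.
The state is a dict: "clock": time; "qpos": joint angles; "qd": joint speeds; "joint_efforts": joint torques, N m; "position": TCP position; "tool_rot": TCP orientation; "force": force on the tool from outside, world axes, zero at the start; "moment": the same for the moment, N m; "grip_width": finger opening in m; "finger_force": force on a finger pad.
Only numpy, scipy, OpenCV 4.12 (cv2) and the standard library are available. Lean on these libraries where they do the work, as an engineer would, in place of code of your own. Each camera call takes 0.05 s, during which the arm holds its last target. There are 200 camera calls.

## Working session

There is one attempt and no reset: what is moved stays moved. The work goes in short steps, Python scripts to look and compute and a tool call to move; the robot and the scene stay as the last step left them, time stands still between calls to the robot, and variables do not carry over. Pictures are saved under pics/ and viewed, at most 10 in all, crops included, and the job is handed in when it is done.

Besides the shell and the picture viewer there is one more tool, called after ">>>" in YAML: its name, and indented under it one key for each argument. jog_arm: Moves the arm, as the interface text tells. Shifts and turns lie within -1 to 1; 1 stands for 30 mm of shift or 0.08 rad of turn. Its arguments: {"type":"object","properties":{"motion":{"type":"array","items":{"type":"array","items":{"type":"number"}}},"newtons":{"type":"number"}},"required":["motion"]}

```bash
mkdir -p pics; cat > h.py <<'E'
import numpy as np, cv2
from workcell import bot
from scipy.spatial.transform import Rotation as R
def cam(f):
    F=192/np.tan(np.radians(f['fovy'])/2)
    return np.array([[F,0,f['cx']],[0,F,f['cy']],[0,0,1]])
def ray(f,uv,z):
    "world point at height z for pixel, fixed camera"
    M=R.from_rotvec(np.ravel(f['rvec'])).as_matrix(); t=np.ravel(f['tvec'])
    o=-M.T@t; d=M.T@np.linalg.inv(cam(f))@np.array([*uv,1.])
    return o+d*(z-o[2])/d[2]
def grab(n,out):
    f=bot.grab_frame(n); cv2.imwrite(f'pics/{out}.png',cv2.cvtColor(f['pixels'],cv2.COLOR_RGB2BGR))
    np.save(f'pics/{out}.npy',f,allow_pickle=True); return f
def load(o): return np.load(f'pics/{o}.npy',allow_pickle=True).item()
E
python3 - <<'E'
from h import *
s=bot.observe(); print(s)
a=grab('top','top1'); b=grab('scene','scene1')
print({k:v for k,v in a.items() if k!='pixels'},{k:v for k,v in b.items() if k!='pixels'})
E
```

```text
{'clock': 0.0, 'qpos': array([-1.21917507,  0.52203681, -0.03629532,  1.59996337,  0.02121118,
        1.0211135 , -0.11279014]), 'qd': array([-0.0013516 , -0.00087402, -0.00153358,  0.0005266 , -0.00016047,
        0.00024238, -0.00035308]), 'joint_efforts': array([-1.20758928e-04, -9.27100396e+01,  1.98000446e+00, -3.69920218e+01,
        1.78606447e-02,  8.35432496e-03, -3.20570621e-05]), 'position': array([0.25581009, 0.56989828, 0.23072788]), 'tool_rot': array([-3.14046167e+00,  1.06012113e-04,  2.71974857e+00]), 'force': array([0.31136029, 0.35220488, 0.03183603]), 'moment': array([-0.02031042, -0.03720561, -0.0298593 ]), 'finger_force': 0.0, 'grip_width': 0.08511597910631409}
{'fovy': 57.69121481597412, 'cx': 259.48944513899926, 'cy': 191.66603659504463, 'rvec': array([ 2.16317531e+00, -2.23121429e+00, -4.00533960e-04]), 'tvec': array([0.2032222 , 0.46751919, 1.14174504])} {'fovy': 45.89922223275118, 'cx': 248.04621681520294, 'cy': 195.43869104469485, 'rvec': array([ 1.07339633,  2.52303633, -0.87654278]), 'tvec': array([ 0.21726037, -0.26994426,  1.90457595])}
```

View pics/top1.png

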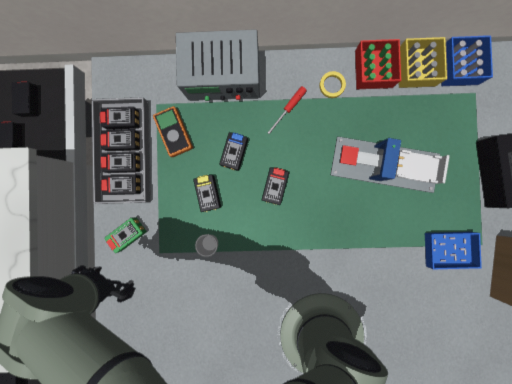

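View pics/scene1.png

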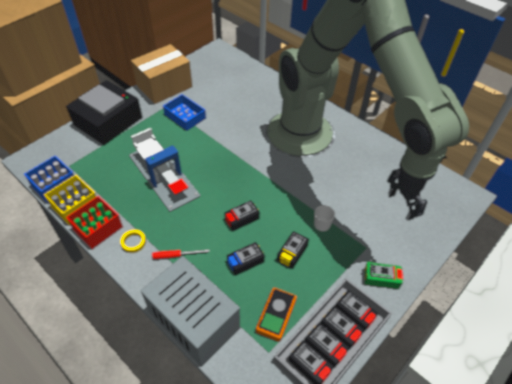

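The top view shows the red-button pack at (275,185), button up-image. The tester has its paddle at (350,155), tower at (388,160) and cradle at (420,166). Yellow and blue packs are at (206,192) and (233,150). I'll enlarge this area to refine the positions.

```bash
python3 - <<'E'
from h import *
f=load('top1'); p=f['pixels']
c=cv2.cvtColor(p[125:215,250:460],cv2.COLOR_RGB2BGR); cv2.imwrite('pics/c1.png',cv2.resize(c,None,fx=3.8,fy=3.8,interpolation=cv2.INTER_CUBIC))
hsv=cv2.cvtColor(p,cv2.COLOR_RGB2HSV).astype(int)
def blob(m,box,z,name):
    x0,y0,x1,y1=box; k=np.zeros(m.shape,np.uint8); k[y0:y1,x0:x1]=m[y0:y1,x0:x1]
    n,l,s,c=cv2.connectedComponentsWithStats(k); i=1+np.argmax(s[1:,4])
    r=cv2.minAreaRect(np.argwhere(l==i)[:,::-1].astype(np.float32)); print(name,s[i],c[i],r,'world',ray(f,r[0],z),ray(f,c[i],z)); 
    print('   corners',[ray(f,q,z)[:2].round(4).tolist() for q in cv2.boxPoints(r)])
H,S,V=hsv[...,0],hsv[...,1],hsv[...,2]
red=((H<8)|(H>172))&(S>130)&(V>90)
blob(red,(262,160,292,180),.046,'button')
blob(red,(335,140,362,170),.07,'paddle')
blob((H>105)&(H<125)&(S>120),(370,130,410,185),.14,'tower')
blob((V<75),(258,165,295,208),.046,'pack')
blob((V>215)&(S<30),(395,140,455,190),.07,'white')
E
```

```text
button [273 168  12   8  68] [278.5 171.5] ((278.50006103515625, 171.50001525878906), (10.914102554321289, 6.063390254974365), 14.03624439239502) world [0.5350706  0.12515747 0.046     ] [0.53507066 0.12515767 0.046     ]
   corners [[0.5305, 0.1445], [0.5492, 0.1392], [0.5396, 0.1058], [0.521, 0.1111]]
paddle [340 146  18  19 273] [348.73992674 155.03296703] ((348.74322509765625, 155.04055786132812), (15.617902755737305, 17.261892318725586), 9.462322235107422) world [ 0.57723489 -0.09369057  0.07      ] [ 0.57725888 -0.09368125  0.07      ]
   corners [[0.5557, -0.0647], [0.6084, -0.0754], [0.5988, -0.1227], [0.5461, -0.112]]
tower [370 138  31  42 669] [388.26008969 158.88490284] ((385.2302551269531, 158.92660522460938), (24.206295013427734, 42.82414627075195), 8.880659103393555) world [ 0.55392029 -0.18197566  0.14      ] [ 0.55374915 -0.19068536  0.14      ]
   corners [[0.4994, -0.1359], [0.6218, -0.1597], [0.6085, -0.228], [0.4863, -0.2042]]
pack [262 168  28  37 205] [276.42439024 186.15609756] ((275.3017883300781, 185.42657470703125), (20.488248825073242, 34.750083923339844), 14.620874404907227) world [0.49097211 0.13675398 0.046     ] [0.48853386 0.13325542 0.046     ]
   corners [[0.4471, 0.1837], [0.5535, 0.1524], [0.5349, 0.0898], [0.4287, 0.1212]]
white [398 154  40  27 817] [418.07343941 166.92166463] ((417.5270080566406, 166.83786010742188), (37.482967376708984, 24.49544906616211), 9.462322235107422) world [ 0.53354556 -0.30356861  0.07      ] [ 0.53323112 -0.30522781  0.07      ]
   corners [[0.5077, -0.2397], [0.5822, -0.2551], [0.5593, -0.3673], [0.4851, -0.3519]]
```

View pics/c1.png

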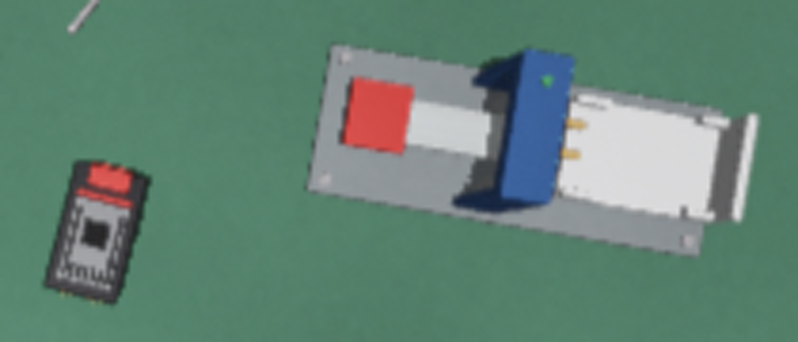

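The crop shows the red pack's button end up-image at (110,178) and its terminals at (85,297). The paddle is at (378,115), the tower at (540,125), the pins at (573,125/155) and the cradle floor at (640,155), with the backstop on the far right. The blob fits agree: pack (0.491,0.137) at yaw -0.286, cradle about (0.534,-0.304) at yaw -1.771.

```bash
cat >> h.py <<'E'
def plan(x,y,z,yaw):
    "turn first, then shift: total units"
    s=bot.observe(); p=s['position']; d=np.array([x,y,z])-p; y0=s['tool_rot'][2]
    t=-((yaw-y0+np.pi)%(2*np.pi)-np.pi)/.08
    M=R.from_euler('xyz',[np.pi,0,yaw]).as_matrix(); u=M.T@d/.03
    print('turn',t.round(3),'shift',u.round(3))
def wpix(f,s,uv,z):
    "wrist pixel to world at height z"
    T=np.eye(4); T[:3,:3]=R.from_euler('xyz',s['tool_rot']).as_matrix(); T[:3,3]=s['position']
    C=T@f['mount']; d=C[:3,:3]@np.linalg.inv(cam(f))@np.array([*uv,1.]); return C[:3,3]+d*(z-C[2,3])/d[2]
E
python3 -c "
from h import *
plan(.491,.137,.22,2.856)"
```

```text
turn -1.703 shift [-11.588 -11.638   0.36 ]
```

>>> jog_arm:
  motion:
    - [0, 0, 0, -0.85, 1]
    - [-0.7, -0.7, 0.02, -0.85, 1]
    - [-0.72, -0.73, 0.02, 0, 1]
    - [-0.72, -0.73, 0.02, 0, 1]
    - [-0.72, -0.73, 0.02, 0, 1]
    - [-0.72, -0.73, 0.02, 0, 1]
    - [-0.72, -0.73, 0.02, 0, 1]
    - [-0.72, -0.73, 0.02, 0, 1]
    - [-0.72, -0.73, 0.02, 0, 1]
    - [-0.72, -0.73, 0.02, 0, 1]
    - [-0.72, -0.73, 0.02, 0, 1]
    - [-0.72, -0.73, 0.02, 0, 1]

```text
clock: 1.3
position: [0.4141, 0.271, 0.2246]
tool_rot: [-3.141, -0.0, 2.856]
force: [0.8, 0.9, 0.5]
grip_width: 0.0854
finger_force: 0.0
```

>>> jog_arm:
  motion:
    - [-0.72, -0.73, 0.02, 0, 1]
    - [-0.72, -0.73, 0.02, 0, 1]
    - [-0.72, -0.73, 0.02, 0, 1]
    - [-0.72, -0.73, 0.02, 0, 1]
    - [-0.72, -0.73, 0, 0, 1]
    - [0, 0, 0, 0, 1]
    - [0, 0, 0, 0, 1]

```text
clock: 2.0
position: [0.4865, 0.1365, 0.2221]
tool_rot: [-3.141, -0.0, 2.855]
force: [-0.7, 0.8, -0.2]
grip_width: 0.0858
finger_force: 0.0
```

```bash
python3 -c "
from h import *
plan(.491,.137,.22,2.856)
s=bot.observe(); np.save('pics/s_w1.npy',s,allow_pickle=True)
f=grab('wrist','w1'); print(f['mount'].round(4),f['fovy'])"
```

```text
turn -0.018 shift [-0.14  0.06  0.07]
[[ 7.000e-04 -9.514e-01 -3.081e-01  7.900e-02]
 [ 1.000e+00  5.000e-04  6.000e-04  3.000e-04]
 [-4.000e-04 -3.081e-01  9.514e-01 -1.429e-01]
 [ 0.000e+00  0.000e+00  0.000e+00  1.000e+00]] 68.02386276646158
```

View pics/w1.png

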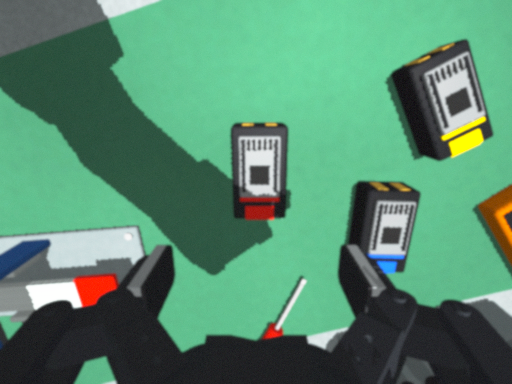

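The wrist view shows the red pack upright at cols 232–288, rows 122–218. The button end is at the bottom and the terminals at the top, with the blue pack's edge well to the right (352+).

```bash
python3 - <<'E'
from h import *
f=load('w1'); s=np.load('pics/s_w1.npy',allow_pickle=True).item(); p=f['pixels']
hsv=cv2.cvtColor(p,cv2.COLOR_RGB2HSV).astype(int);H,S,V=hsv[...,0],hsv[...,1],hsv[...,2]
grn=(H>60)&(H<95)&(S>70)
k=np.zeros(V.shape,np.uint8);k[110:228,222:298]=(~grn)[110:228,222:298]
n,l,st,c=cv2.connectedComponentsWithStats(k);i=1+np.argmax(st[1:,4]);pt=np.argwhere(l==i)[:,::-1].astype(np.float32)
r=cv2.minAreaRect(pt);print(r,st[i])
for q in cv2.boxPoints(r): print(q,wpix(f,s,q,.046)[:2].round(4))
for nm,m,z in(('plate',(S<60)&(V>140),.054),('red',((H<8)|(H>172))&(S>130),.05)):
    k[:]=0;k[118:222,228:292]=m[118:222,228:292];k=cv2.morphologyEx(k,cv2.MORPH_CLOSE,np.ones((7,7)))
    a=np.argwhere(k)[:,::-1].astype(np.float32);r=cv2.minAreaRect(a);print(nm,r)
    for q in cv2.boxPoints(r): print(q,wpix(f,s,q,z)[:2].round(4))
E
```

```text
((259.0, 171.0), (98.0, 54.0), 90.0) [ 232  122   55   99 5052]
[232. 122.] [0.4256 0.1276]
[286. 122.] [0.4423 0.1841]
[286. 220.] [0.5548 0.1549]
[232. 220.] [0.5362 0.0919]
plate ((259.0, 165.5), (59.0, 42.0), 90.0)
[238. 136.] [0.4411 0.13  ]
[280. 136.] [0.4539 0.1736]
[280. 195.] [0.5189 0.1563]
[238. 195.] [0.5052 0.1098]
red ((259.7204284667969, 208.3758087158203), (21.834545135498047, 41.03841781616211), 88.49256896972656)
[238.92111 198.0021 ] [0.5103 0.1091]
[279.94534 196.92252] [0.5226 0.1555]
[280.51974 218.74951] [0.5495 0.1491]
[239.49551 219.8291 ] [0.5369 0.1014]
```

```bash
python3 -c "
from h import *
plan(.4915,.1387,.011,2.855)"
```

```text
turn 0.012 shift [-0.156  0.098  7.037]
```

>>> jog_arm:
  motion:
    - [-0.16, 0.1, 0.5, 0, 1]
    - [0, 0, 0.9, 0, 1]
    - [0, 0, 0.9, 0, 1]
    - [0, 0, 0.9, 0, 1]
    - [0, 0, 0.9, 0, 1]
    - [0, 0, 0.8, 0, 1]
    - [0, 0, 0.8, 0, 1]
    - [0, 0, 0.7, 0, 1]
    - [0, 0, 0.4, 0, 1]
    - [0, 0, 0.24, 0, 1]
    - [0, 0, 0, 0, 1]
    - [0, 0, 0, 0, 1]

```text
clock: 3.25
position: [0.4923, 0.1385, 0.0117]
tool_rot: [3.141, 0.001, 2.856]
force: [0.2, 0.7, 0.8]
grip_width: 0.0851
finger_force: 0.0
```

>>> jog_arm:
  motion:
    - [0, 0, 0, 0, 0.6]
    - [0, 0, 0, 0, 0.4]
    - [0, 0, 0, 0, 0]
    - [0, 0, 0, 0, 0]
    - [0, 0, 0, 0, 0]
    - [0, 0, 0, 0, 0]
    - [0, 0, 0, 0, 0]
  newtons: 40

```text
clock: 3.95
position: [0.4924, 0.1384, 0.0119]
tool_rot: [3.141, 0.001, 2.856]
force: [-2.8, 0.4, 9.5]
grip_width: 0.0632
finger_force: 42.5
```

>>> jog_arm:
  motion:
    - [0, 0, -0.3, 0, 0]
    - [0, 0, -0.7, 0, 0]
    - [0, 0, -0.9, 0, 0]
    - [0, 0, -0.9, 0.8, 0]
    - [0, 0, -0.9, 0.95, 0]
    - [0, 0, -0.9, 0.95, 0]
    - [0, 0, -0.9, 0.95, 0]
    - [0, 0, -0.9, 0.95, 0]
    - [0, 0, -0.7, 0.95, 0]
    - [0, 0, -0.3, 0.95, 0]
    - [0, 0, 0, 0.95, 0]
    - [0, 0, 0, 0.95, 0]

```text
clock: 5.15
position: [0.4916, 0.1382, 0.234]
tool_rot: [3.141, -0.0, 2.181]
force: [1.0, 0.7, -4.5]
grip_width: 0.0638
finger_force: 47.5
```

>>> jog_arm:
  motion:
    - [0, 0, 0, 0.95, 0]
    - [0, 0, 0, 0.95, 0]
    - [0, 0, 0, 0.95, 0]
    - [0, 0, 0, 0.95, 0]
    - [0, 0, 0, 0.95, 0]
    - [0, 0, 0, 0.95, 0]
    - [0, 0, 0, 0.95, 0]
    - [0, 0, 0, 0.95, 0]
    - [0, 0, 0, 0.95, 0]
    - [0, 0, 0, 0.95, 0]
    - [0, 0, 0, 0.6, 0]
    - [0, 0, 0, 0, 0]

```text
clock: 6.35
position: [0.4916, 0.1382, 0.2335]
tool_rot: [-3.141, -0.0, 1.375]
force: [0.3, 0.6, -4.6]
grip_width: 0.0629
finger_force: 47.5
```

```bash
python3 -c "
from h import *
print(bot.observe()['force'],bot.observe()['moment'])
plan(.534,-.304,.232,1.371)"
```

```text
[ 0.25560105  0.57045472 -4.62748386] [ 0.02558797 -0.0573914   0.02715746]
turn 0.049 shift [-14.167   4.312   0.05 ]
```

>>> jog_arm:
  motion:
    - [-0.5, 0, 0, 0.05, 0]
    - [-0.9, 0, 0, 0, 0]
    - [-0.9, 0, 0, 0, 0]
    - [-0.9, 0, 0, 0, 0]
    - [-0.9, 0, 0, 0, 0]
    - [-0.9, 0, 0, 0, 0]
    - [-0.9, 0, 0, 0, 0]
    - [-0.9, 0, 0, 0, 0]
    - [-0.9, 0, 0, 0, 0]
    - [-0.9, 0, 0, 0, 0]
    - [-0.9, 0, 0, 0, 0]
    - [-0.9, 0, 0, 0, 0]

```text
clock: 7.55
position: [0.4294, -0.169, 0.2334]
tool_rot: [3.141, -0.0, 1.373]
force: [0.1, 0.3, -5.7]
grip_width: 0.063
finger_force: 47.5
```

>>> jog_arm:
  motion:
    - [-0.9, 0, 0, 0, 0]
    - [-0.9, 0, 0, 0, 0]
    - [-0.9, 0, 0, 0, 0]
    - [-0.7, 0, 0, 0, 0]
    - [-0.37, 0, 0, 0, 0]
    - [0, 0, 0, 0, 0]
    - [0, 0, 0, 0, 0]

```text
clock: 8.25
position: [0.4079, -0.2779, 0.2331]
tool_rot: [-3.141, -0.001, 1.372]
force: [-0.1, 0.3, -4.4]
grip_width: 0.0633
finger_force: 47.4
```

```bash
python3 -c "
from h import *
plan(.534,-.304,.232,1.371)
s=bot.observe(); np.save('pics/s_w2.npy',s,allow_pickle=True)
f=grab('wrist','w2');cv2.imwrite('pics/w2b.png',cv2.resize(cv2.imread('pics/w2.png'),(800,600),interpolation=cv2.INTER_CUBIC))"
```

```text
turn 0.016 shift [-0.018  4.292  0.036]
```

View pics/w2b.png

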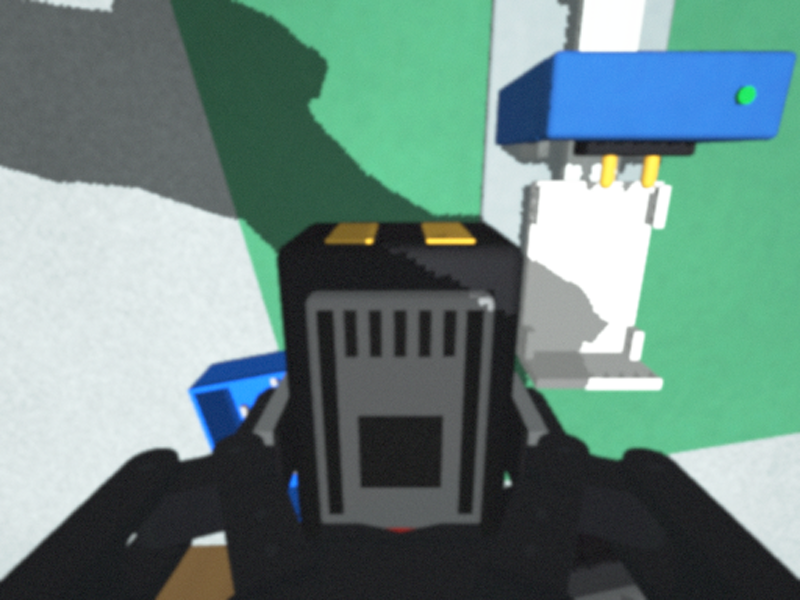

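The view shows the held pack squarely gripped, with its terminal-end top edge at row 245, cols 281–520. To the right lies the cradle: lip at row 184, backstop at row 383, cols 527–660, and pins at (608,170) and (650,170). I'll take one magnified crop for accuracy.

```bash
python3 -c "
from h import *
a=cv2.imread('pics/w2.png')[95:255,325:445];cv2.imwrite('pics/c2.png',cv2.resize(a,(450,600),interpolation=cv2.INTER_CUBIC))"
```

```text
(no output)
```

View pics/c2.png

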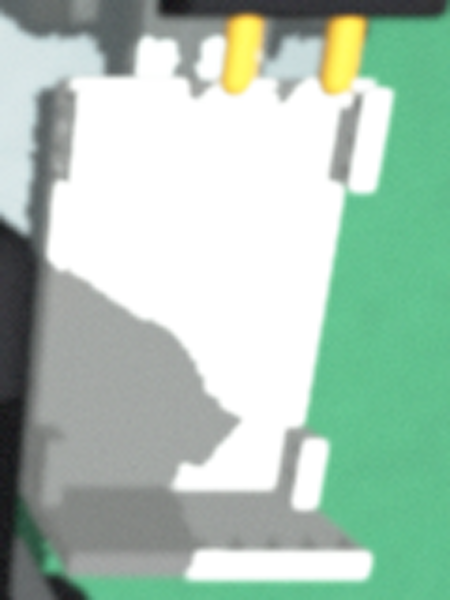

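The crop shows the pin tips at (238,92) and (337,92), and the floor/backstop junction at row 490. The backstop's inner top edge is at row 549, and the right guides' inner top edges are at (352,180) and (300,490).

```bash
python3 - <<'E'
from h import *
f=load('w2'); s=np.load('pics/s_w2.npy',allow_pickle=True).item()
M=R.from_euler('xyz',s['tool_rot']).as_matrix(); p=s['position']
def t(n,cx,cy,z,big=False):
    uv=(cx/1.5625,cy/1.5625) if big else (325+cx/3.75,95+cy/3.75)
    w=wpix(f,s,uv,z); print(n,'tool',((M.T@(w-p))*1000).round(1),'world',w[:2].round(4))
print(p)
t('packL',281,245,p[2]+.034,1);t('packR',520,245,p[2]+.034,1)
t('plate far corner L',306,292,p[2]+.042,1);t('plateR',495,292,p[2]+.042,1)
t('bs floor',62,490,.07);t('bs floor',278,490,.07)
t('bs top in',80,549,.114);t('bs top in R',340,549,.114);t('bs out R',372,578,.114);t('bs out L',70,578,.114)
t('pin1',238,92,.11);t('pin2',337,92,.11)
t('guide in top',358,100,.084);t('guide in top',350,185,.084);t('guide2 in top',306,440,.084);t('guide2',297,500,.084)
t('guide in bottom',333,175,.07);t('guide2 b',280,480,.07)
t('lip',80,80,.076);t('lip',360,82,.076)
t('left floor edge',52,180,.07);t('left',72,90,.07)
E
```

```text
[ 0.40789867 -0.27791979  0.23308334]
packL tool [ 58.2 -29.5 -34. ] world [ 0.3905 -0.215 ]
packR tool [ 58.3  29.7 -34. ] world [ 0.4485 -0.2267]
plate far corner L tool [ 48.5 -22.3 -42. ] world [ 0.3956 -0.226 ]
plateR tool [ 48.5  22.5 -42. ] world [ 0.4395 -0.2348]
bs floor tool [-61.3 100.7 163. ] world [ 0.4945 -0.3578]
bs floor tool [-61.3 168.4 163. ] world [ 0.5609 -0.3711]
bs top in tool [-58.7  92.7 119. ] world [ 0.4872 -0.3537]
bs top in R tool [-58.7 163.8 119. ] world [ 0.5569 -0.3677]
bs out R tool [-67.6 174.2 119. ] world [ 0.5653 -0.3785]
bs out L tool [-67.6  90.9 119. ] world [ 0.4836 -0.3621]
pin1 tool [ 62.4 120.4 123.1] world [ 0.5382 -0.2404]
pin2 tool [ 62.4 144.3 123.1] world [ 0.5617 -0.2452]
guide in top tool [ 58.7 164.4 149.1] world [ 0.5806 -0.2527]
guide in top tool [ 36.1 166.2 149.1] world [ 0.578  -0.2752]
guide2 in top tool [-38.8 166.4 149. ] world [ 0.5634 -0.3486]
guide2 tool [-58.1 166.9 149. ] world [ 0.56   -0.3677]
guide in bottom tool [ 36.9 168.9 163.1] world [ 0.5807 -0.275 ]
guide2 b tool [-57.8 168.5 163. ] world [ 0.5616 -0.3678]
lip tool [ 63.4  92.3 157.1] world [ 0.5109 -0.2339]
lip tool [ 62.9 168.6 157.1] world [ 0.5856 -0.2494]
left floor edge tool [ 35.4  88.9 163.1] world [ 0.502  -0.2606]
left tool [ 60.3  92.2 163.1] world [ 0.5101 -0.2368]
```

>>> jog_arm:
  motion:
    - [-0.12, 0.5, 0, 0, 0]
    - [0, 0.8, 0, 0, 0]
    - [0, 0.8, 0, 0, 0]
    - [0, 0.8, 0, 0, 0]
    - [0, 0.8, 0, 0, 0]
    - [0, 0.48, 0, 0, 0]
    - [0, 0.2, 0.6, 0, 0]
    - [0, 0, 0.8, 0, 0]
    - [0, 0, 0.8, 0, 0]
    - [0, 0, 0.7, 0, 0]
    - [0, 0, 0.4, 0, 0]
    - [0, 0, 0, 0, 0]

```text
clock: 9.5
position: [0.535, -0.307, 0.1322]
tool_rot: [-3.139, -0.001, 1.372]
force: [-0.4, -0.2, -4.3]
grip_width: 0.063
finger_force: 47.3
```

>>> jog_arm:
  motion:
    - [0, 0, 0, 0, 0]
    - [0, 0, 0, 0, 0]

```text
clock: 9.7
position: [0.5365, -0.3082, 0.135]
tool_rot: [3.14, 0.0, 1.372]
force: [0.0, 0.3, -5.2]
grip_width: 0.0636
finger_force: 47.3
```

```bash
python3 - <<'E'
from h import *
s=bot.observe(); np.save('pics/s_w3.npy',s,allow_pickle=True)
f=grab('wrist','w3');g=grab('scene','scene3');grab('top','top3')
a=cv2.imread('pics/w3.png')[40:200,120:400]; a=cv2.resize(a,None,fx=2.8,fy=2.8,interpolation=cv2.INTER_CUBIC)
cv2.imwrite('pics/c3.png',a);print(a.shape)
E
```

```text
(448, 784, 3)
```

View pics/c3.png

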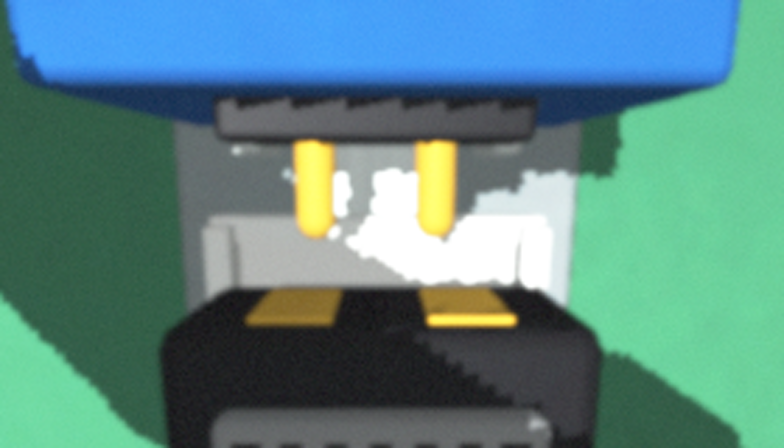

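The pin tips are at (315,235) and (436,235), and the guide edges at 204–235 and 520–550. The pack top edge spans 163–600 at row 345 and the pack's lower end edge is at row 290.

```bash
python3 - <<'E'
from h import *
f=load('w3'); s=np.load('pics/s_w3.npy',allow_pickle=True).item()
M=R.from_euler('xyz',s['tool_rot']).as_matrix(); p=s['position']
def t(n,cx,cy,z):
    w=wpix(f,s,(120+cx/2.8,40+cy/2.8),z); print(n,'tool',((M.T@(w-p))*1000).round(1))
print(p,f['cx'],f['cy'])
t('pin1',315,235,.11);t('pin2',436,235,.11)
for z in (.034,.031):t('packL',163,345,p[2]+z);t('packR',600,345,p[2]+z)
t('term bottom edge',380,290,p[2]-.012)
t('guide in L',235,250,.084);t('guide in R',520,250,.084);t('out L',204,250,.084);t('out R',550,250,.084)
t('lip outer',380,215,.076)
E
```

```text
[ 0.53646394 -0.30820266  0.13504427] 255.9953221407935 191.84843503934988
pin1 tool [ 66.  -13.5  25. ]
pin2 tool [66.1 11.4 25. ]
packL tool [ 55.7 -30.3 -34.1]
packR tool [ 55.7  30.5 -34. ]
packL tool [ 55.1 -31.1 -31.1]
packR tool [ 55.1  31.3 -31. ]
term bottom edge tool [56.7 -0.2 12. ]
guide in L tool [ 60.5 -34.8  51. ]
guide in R tool [60.5 33.3 51.1]
out L tool [ 60.5 -42.2  51. ]
out R tool [60.5 40.4 51.1]
lip outer tool [68.2 -0.2 59. ]
```

>>> jog_arm:
  motion:
    - [0.067, -0.033, 0, 0, 0]
    - [0, 0, 0.2, 0, 0]
    - [0, 0, 0.2, 0, 0]
    - [0, 0, 0.2, 0, 0]
    - [0, 0, 0.2, 0, 0]
    - [0, 0, 0.2, 0, 0]
    - [0, 0, 0.2, 0, 0]
    - [0, 0, 0.1, 0, 0]
    - [0, 0, 0, 0, 0]
    - [0, 0, 0, 0, 0]

```text
clock: 10.85
position: [0.5356, -0.3059, 0.0952]
tool_rot: [3.141, 0.0, 1.372]
force: [0.2, -1.1, -4.7]
grip_width: 0.0635
finger_force: 47.5
```

>>> jog_arm:
  motion:
    - [0, 0, 0.1, 0, 0]
    - [0, 0, 0.1, 0, 0]
    - [0, 0, 0.1, 0, 0]
    - [0, 0, 0, 0, 0]
    - [0, 0, 0, 0, 0]

```text
clock: 11.35
position: [0.5355, -0.3059, 0.086]
tool_rot: [-3.141, 0.0, 1.372]
force: [-0.3, 0.5, -4.6]
grip_width: 0.0636
finger_force: 47.5
```

>>> jog_arm:
  motion:
    - [0, 0, 0.05, 0, 0]
    - [0, 0, 0.05, 0, 0]
    - [0, 0, 0, 0, 0]
    - [0, 0, 0, 0, 0]

```text
clock: 11.75
position: [0.5355, -0.3058, 0.0831]
tool_rot: [-3.142, -0.0, 1.372]
force: [-0.0, -0.2, -4.8]
grip_width: 0.0637
finger_force: 47.5
```

>>> jog_arm:
  motion:
    - [0, 0, 0.04, 0, 0]
    - [0, 0, 0, 0, 0]
    - [0, 0, 0, 0, 0]

```text
clock: 12.05
position: [0.5357, -0.3059, 0.082]
tool_rot: [3.141, 0.0, 1.372]
force: [-0.1, -0.5, -0.7]
grip_width: 0.0635
finger_force: 47.6
```

>>> jog_arm:
  motion:
    - [0, 0, 0, 0, 0.8]
    - [0, 0, 0, 0, 0.9]
    - [0, 0, 0, 0, 1]
    - [0, 0, 0, 0, 1]
    - [0, 0, 0, 0, 1]
    - [0, 0, 0, 0, 1]

```text
clock: 12.65
position: [0.5355, -0.3058, 0.0819]
tool_rot: [3.142, 0.0, 1.372]
force: [0.5, 0.2, 0.3]
grip_width: 0.0854
finger_force: 0.0
```

>>> jog_arm:
  motion:
    - [0, 0, -0.2, 0, 1]
    - [0, 0, -0.4, 0, 1]
    - [0, 0, -0.6, 0, 1]
    - [0, 0, -0.8, 0, 1]
    - [0, 0, -0.8, 0, 1]
    - [0, 0, -0.8, 0, 1]
    - [0, 0, -0.8, 0, 1]
    - [0, 0, -0.6, 0, 1]
    - [0, 0, 0, 0, 1]
    - [0, 0, 0, 0, 1]

```text
clock: 13.65
position: [0.5355, -0.3058, 0.2325]
tool_rot: [3.141, -0.0, 1.372]
force: [-1.0, 1.6, -0.1]
grip_width: 0.0857
finger_force: 0.0
```

```bash
python3 - <<'E'
from h import *
s=bot.observe(); np.save('pics/s_w4.npy',s,allow_pickle=True);print(s['position'],s['force'])
f=grab('wrist','w4')
a=cv2.imread('pics/w4.png')[60:300,120:400]; cv2.imwrite('pics/c4.png',cv2.resize(a,None,fx=2.5,fy=2.5,interpolation=cv2.INTER_CUBIC))
plan(.5772,-.0937,.235,1.371)
E
```

```text
[ 0.53553249 -0.30577701  0.23251664] [-0.95649393  1.57158749 -0.13270308]
turn 0.009 shift [ 7.202 -0.034 -0.105]
```

View pics/c4.png

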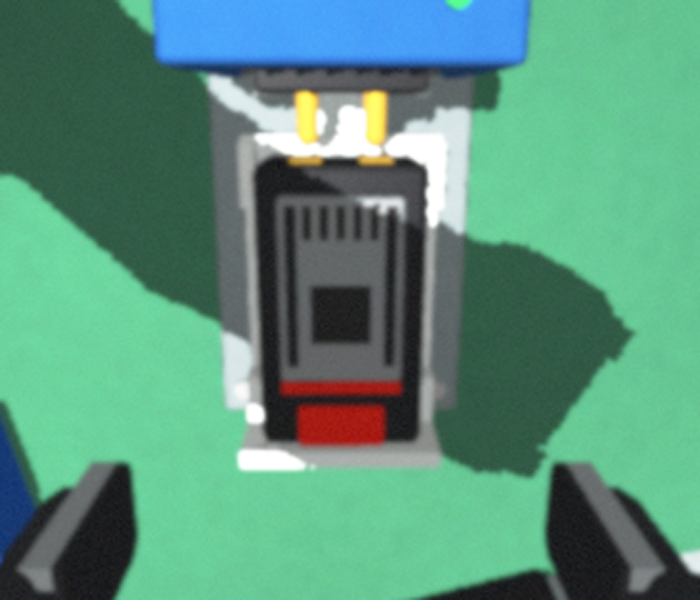

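The pack sits flat in the cradle between the guides and backstop, terminals facing the pins with a small gap. Next is the paddle, fingers shut.

>>> jog_arm:
  motion:
    - [0.5, 0, 0, 0, 0.5]
    - [0.9, 0, 0, 0, 0]
    - [0.9, 0, 0, 0, 0]
    - [0.9, 0, 0, 0, 0]
    - [0.9, 0, 0, 0, 0]
    - [0.9, 0, 0, 0, 0]
    - [0.9, 0, 0, 0, 0]
    - [0.9, 0, 0, 0, 0]
    - [0.4, 0, 0, 0, 0]
    - [0, 0, 0, 0, 0]
    - [0, 0, 0, 0, 0]

```text
clock: 14.8
position: [0.5779, -0.0949, 0.2317]
tool_rot: [-3.141, 0.001, 1.371]
force: [0.2, 0.2, 0.2]
grip_width: -0.0003
finger_force: 0.0
```

>>> jog_arm:
  motion:
    - [0, 0, 0.4, 0, 0]
    - [0, 0, 0.8, 0, 0]
    - [0, 0, 0.8, 0, 0]
    - [0, 0, 0.8, 0, 0]
    - [0, 0, 0.8, 0, 0]
    - [0, 0, 0.8, 0, 0]
    - [0, 0, 0.4, 0, 0]
    - [0, 0, 0.2, 0, 0]
    - [0, 0, 0, 0, 0]
    - [0, 0, 0, 0, 0]
    - [0, 0, 0, 0, 0]

```text
clock: 15.9
position: [0.5787, -0.0942, 0.0828]
tool_rot: [3.14, -0.0, 1.372]
force: [-0.6, -1.1, 0.2]
grip_width: 0.0002
finger_force: 0.0
```

>>> jog_arm:
  motion:
    - [0, 0, 0, 0, 0]
    - [0, 0, 0, 0, 0]

```text
clock: 16.1
position: [0.5784, -0.094, 0.0823]
tool_rot: [3.141, -0.0, 1.372]
force: [0.2, -0.1, 0.6]
grip_width: 0.0002
finger_force: 0.0
```

>>> jog_arm:
  motion:
    - [0, 0, 0.15, 0, 0]
    - [0, 0, 0.15, 0, 0]
    - [0, 0, 0.05, 0, 0]
    - [0, 0, 0.05, 0, 0]
    - [0, 0, 0.05, 0, 0]
    - [0, 0, 0.05, 0, 0]
    - [0, 0, 0, 0, 0]
    - [0, 0, 0, 0, 0]
    - [0, 0, 0, 0, 0]

```text
clock: 17.0
position: [0.5782, -0.0937, 0.067]
tool_rot: [-3.141, -0.001, 1.372]
force: [-1.8, 2.8, 6.5]
grip_width: -0.0004
finger_force: 3.0
```

>>> jog_arm:
  motion:
    - [0, 0, 0.05, 0, 0]
    - [0, 0, 0.05, 0, 0]
    - [0, 0, 0, 0, 0]
    - [0, 0, 0, 0, 0]

```text
clock: 17.4
position: [0.5783, -0.0934, 0.064]
tool_rot: [-3.141, -0.001, 1.372]
force: [-2.4, 5.6, 5.9]
grip_width: -0.0
finger_force: 3.1
```

>>> jog_arm:
  motion:
    - [0, 0, 0.04, 0, 0]
    - [0, 0, 0.03, 0, 0]
    - [0, 0, 0, 0, 0]
    - [0, 0, 0, 0, 0]

```text
clock: 17.8
position: [0.5784, -0.0933, 0.0619]
tool_rot: [-3.141, -0.001, 1.372]
force: [-1.1, 5.2, 5.8]
grip_width: 0.0004
finger_force: 3.1
```

>>> jog_arm:
  motion:
    - [0.04, 0, 0.03, 0, 0]
    - [0.01, 0, 0.03, 0, 0]
    - [0, 0, 0, 0, 0]
    - [0, 0, 0, 0, 0]

```text
clock: 18.2
position: [0.5785, -0.0929, 0.0602]
tool_rot: [3.141, 0.0, 1.371]
force: [-1.4, -0.5, 5.9]
grip_width: 0.0003
finger_force: 2.6
```

>>> jog_arm:
  motion:
    - [0.01, 0, 0.03, 0, 0]
    - [0.01, 0, 0.03, 0, 0]
    - [0, 0, 0, 0, 0]
    - [0, 0, 0, 0, 0]

```text
clock: 18.6
position: [0.5786, -0.0927, 0.0584]
tool_rot: [3.141, 0.001, 1.371]
force: [-1.8, -2.3, 6.1]
grip_width: -0.0001
finger_force: 2.7
```

>>> jog_arm:
  motion:
    - [0.01, 0, 0.03, 0, 0]
    - [0, 0, 0, 0, 0]
    - [0, 0, 0, 0, 0]

```text
clock: 18.9
position: [0.5787, -0.0925, 0.0576]
tool_rot: [3.141, 0.001, 1.371]
force: [-2.6, -3.3, 6.7]
grip_width: -0.0002
finger_force: 2.8
```

>>> jog_arm:
  motion:
    - [0, 0, 0.03, 0, 0]
    - [0, 0, 0, 0, 0]
    - [0, 0, 0, 0, 0]

```text
clock: 19.2
position: [0.5787, -0.0924, 0.0566]
tool_rot: [3.141, 0.001, 1.371]
force: [-1.3, -2.6, 5.7]
grip_width: -0.0003
finger_force: 2.8
```

>>> jog_arm:
  motion:
    - [0, 0, 0.03, 0, 0]
    - [0, 0, 0, 0, 0]
    - [0, 0, 0, 0, 0]

```text
clock: 19.5
position: [0.5787, -0.0924, 0.0557]
tool_rot: [3.141, 0.001, 1.371]
force: [-2.2, -1.1, 5.5]
grip_width: 0.0
finger_force: 2.8
```

>>> jog_arm:
  motion:
    - [0, 0, 0.03, 0, 0]
    - [0, 0, 0, 0, 0]
    - [0, 0, 0, 0, 0]

```text
clock: 19.8
position: [0.5787, -0.0924, 0.0548]
tool_rot: [3.141, 0.001, 1.371]
force: [-1.9, -2.3, 6.3]
grip_width: -0.0001
finger_force: 2.8
```

>>> jog_arm:
  motion:
    - [0.003, 0, 0.03, 0, 0]
    - [0, 0, 0, 0, 0]
    - [0, 0, 0, 0, 0]

```text
clock: 20.1
position: [0.5788, -0.0923, 0.054]
tool_rot: [3.141, 0.0, 1.371]
force: [-2.7, -0.8, 6.2]
grip_width: 0.0
finger_force: 2.8
```

>>> jog_arm:
  motion:
    - [0.003, 0, 0.03, 0, 0]
    - [0, 0, 0, 0, 0]
    - [0, 0, 0, 0, 0]

```text
clock: 20.4
position: [0.5787, -0.0922, 0.053]
tool_rot: [3.141, 0.001, 1.371]
force: [-2.4, -2.5, 6.0]
grip_width: -0.0001
finger_force: 2.8
```

>>> jog_arm:
  motion:
    - [0.003, 0, 0.03, 0, 0]
    - [0, 0, 0, 0, 0]
    - [0, 0, 0, 0, 0]

```text
clock: 20.7
position: [0.5788, -0.0922, 0.0522]
tool_rot: [3.141, 0.001, 1.371]
force: [-1.6, -3.0, 5.4]
grip_width: -0.0004
finger_force: 2.8
```

```bash
python3 - <<'E'
from h import *
f=grab('wrist','w5');grab('scene','scene5')
print(bot.observe()['force'])
E
```

```text
[-2.27918969 -1.55177493  5.86784947]
```

>>> jog_arm:
  motion:
    - [0.003, 0, 0.03, 0, 0]
    - [0, 0, 0, 0, 0]
    - [0, 0, 0, 0, 0]

```text
clock: 21.1
position: [0.5788, -0.0921, 0.0513]
tool_rot: [3.141, 0.001, 1.371]
force: [-1.8, -2.3, 6.4]
grip_width: -0.0
finger_force: 2.9
```

>>> jog_arm:
  motion:
    - [0.003, 0, 0.03, 0, 0]
    - [0, 0, 0, 0, 0]
    - [0, 0, 0, 0, 0]

```text
clock: 21.4
position: [0.5788, -0.0921, 0.0504]
tool_rot: [3.141, 0.001, 1.371]
force: [-1.8, -3.6, 6.6]
grip_width: 0.0
finger_force: 3.2
```

>>> jog_arm:
  motion:
    - [0.003, 0, 0.03, 0, 0]
    - [0, 0, 0, 0, 0]
    - [0, 0, 0, 0, 0]

```text
clock: 21.7
position: [0.5788, -0.0921, 0.0496]
tool_rot: [3.141, 0.001, 1.371]
force: [-2.2, -3.3, 7.9]
grip_width: 0.0003
finger_force: 3.6
```

>>> jog_arm:
  motion:
    - [0.003, 0, 0.03, 0, 0]
    - [0, 0, 0, 0, 0]
    - [0, 0, 0, 0, 0]

```text
clock: 22.0
position: [0.5789, -0.0921, 0.0487]
tool_rot: [3.141, 0.001, 1.371]
force: [-2.7, -3.1, 8.7]
grip_width: 0.0
finger_force: 4.0
```

>>> jog_arm:
  motion:
    - [0.003, 0, 0.03, 0, 0]
    - [0, 0, 0, 0, 0]
    - [0, 0, 0, 0, 0]

```text
clock: 22.3
position: [0.5789, -0.092, 0.0479]
tool_rot: [3.141, 0.001, 1.371]
force: [-4.0, -3.1, 9.2]
grip_width: 0.0001
finger_force: 4.4
```

>>> jog_arm:
  motion:
    - [0.002, 0, 0.016, 0, 0]
    - [0, 0, 0, 0, 0]
    - [0, 0, 0, 0, 0]
    - [0, 0, 0, 0, 0]
    - [0, 0, 0, 0, 0]
    - [0, 0, 0, 0, 0]
    - [0, 0, 0, 0, 0]
    - [0, 0, 0, 0, 0]
    - [0, 0, 0, 0, 0]
    - [0, 0, 0, 0, 0]
    - [0, 0, 0, 0, 0]
    - [0, 0, 0, 0, 0]

```text
clock: 23.5
position: [0.5789, -0.0921, 0.0474]
tool_rot: [3.141, 0.001, 1.371]
force: [-4.5, -3.6, 10.6]
grip_width: 0.0002
finger_force: 4.7
```

>>> jog_arm:
  motion:
    - [0, 0, 0, 0, 0]
    - [0, 0, 0, 0, 0]
    - [0, 0, 0, 0, 0]
    - [0, 0, 0, 0, 0]
    - [0, 0, 0, 0, 0]
    - [0, 0, 0, 0, 0]
    - [0, 0, 0, 0, 0]
    - [0, 0, 0, 0, 0]
    - [0, 0, 0, 0, 0]
    - [0, 0, 0, 0, 0]
    - [0, 0, 0, 0, 0]
    - [0, 0, 0, 0, 0]

```text
clock: 24.7
position: [0.5789, -0.0921, 0.0474]
tool_rot: [3.141, 0.001, 1.371]
force: [-3.3, -3.4, 10.8]
grip_width: 0.0001
finger_force: 4.7
```

Contact held for more than two seconds at about 4.4 N over baseline. Now easing the cradle down slowly.

>>> jog_arm:
  motion:
    - [0, 0, -0.03, 0, 0]
    - [0, 0, -0.04, 0, 0]
    - [-0.006, 0, -0.06, 0, 0]
    - [-0.01, 0, -0.06, 0, 0]
    - [-0.01, 0, -0.06, 0, 0]
    - [-0.01, 0, -0.06, 0, 0]
    - [-0.01, 0, -0.06, 0, 0]
    - [-0.01, 0, -0.06, 0, 0]
    - [-0.01, 0, -0.06, 0, 0]
    - [-0.01, 0, -0.06, 0, 0]
    - [-0.01, 0, -0.05, 0, 0]
    - [-0.01, 0, -0.05, 0, 0]

```text
clock: 25.9
position: [0.5786, -0.0933, 0.0668]
tool_rot: [3.141, -0.001, 1.372]
force: [-0.3, 4.0, 6.1]
grip_width: 0.0001
finger_force: 3.2
```

>>> jog_arm:
  motion:
    - [-0.008, 0, -0.03, 0, 0]
    - [-0.005, 0, -0.03, 0, 0]
    - [-0.005, 0, -0.03, 0, 0]
    - [-0.005, 0, -0.03, 0, 0]
    - [0, 0, -0.03, 0, 0]
    - [0, 0, -0.03, 0, 0]
    - [0, 0, -0.03, 0, 0]
    - [0, 0, -0.03, 0, 0]
    - [0, 0, 0, 0, 0]
    - [0, 0, 0, 0, 0]

```text
clock: 26.9
position: [0.5781, -0.0945, 0.0736]
tool_rot: [-3.142, 0.0, 1.372]
force: [0.7, -0.1, -0.5]
grip_width: -0.0001
finger_force: 0.0
```

Off the paddle; retract and check.

>>> jog_arm:
  motion:
    - [0, 0, -0.3, 0, 0]
    - [0, 0, -0.7, 0, 0]
    - [0, 0, -0.8, 0, 0]
    - [0, 0, -0.8, 0, 0]
    - [0, 0, -0.8, 0, 0]
    - [0, 0, -0.8, 0, 0]
    - [0, 0, -0.7, 0, 0]
    - [0, 0, -0.4, 0, 0]
    - [0, 0, 0, 0, 0]
    - [0, 0, 0, 0, 0]
    - [0, 0, 0, 0, 0]
    - [0, 0, 0, 0, 0]

```text
clock: 28.1
position: [0.5778, -0.0945, 0.2318]
tool_rot: [-3.14, 0.0, 1.372]
force: [0.2, 0.0, 0.2]
grip_width: -0.0002
finger_force: 0.0
```

```bash
python3 - <<'E'
from h import *
print(bot.observe()['position'])
grab('scene','scene6');grab('top','top6')
a=cv2.imread('pics/top6.png')[110:220,330:470]; b=cv2.imread('pics/scene6.png')[110:220,110:250]
cv2.imwrite('pics/c6.png',cv2.resize(np.hstack([a,b]),None,fx=2.8,fy=2.8,interpolation=cv2.INTER_CUBIC))
E
```

```text
[ 0.57780303 -0.09446455  0.23181054]
```

View pics/c6.png

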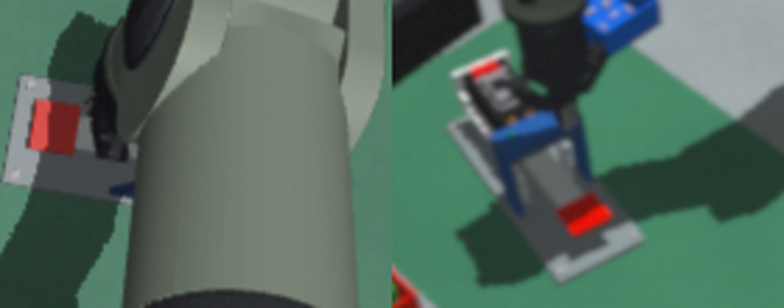

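The top crop shows the paddle at (53,127) and the scene crop shows it at (584,215), both matching its rest positions at the start. The scene crop also shows the pack lying in the cradle with its red button at the backstop. Handing in.

```bash
python3 -c "
from h import *
print(bot.job_done())"
```

```text
the job is handed in; nothing more can be done
None
```

I handed the job in at about 28 s of the 72 s limit. The red-button pack is in the cradle with its terminals to the tower. The pins were held for about 2.4 s at an estimated 9–10 N, inferred from a paddle rise of roughly 4–5 N over baseline. The cradle was eased back to rest, and no verdict was returned.

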